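Fit the keyed polishing spindle into its pulley hub and hold it home

TASK

Take the keyed spindle (square dark head with a yellow line) out of the wooden stand and push it down into the hub of the pulley clamped in the green vice, turning it until its key slips into the keyway, then keep pushing against the spring in the bore until the spindle's collar is fully home on the hub face. Finish while still gripping the spindle and holding it pressed home; do not let go, because the spring would lift it again. Leave the plain blue-headed spindle in the stand.

Things in the scene. Friction and masses are not known exactly. Their poses are not given: they have to be found in the camera images.
- spindle: Steel spindle, 100 mm tall, 0.3 kg, upright in a hole of the stand. Origin: lower tip; z up its axis; x points to the key. Nose tapers from 10 to 18 mm diameter over 7 mm, then 18 mm shank; collar 38 mm diameter at 48 to 54 mm height; dark square head 26 x 26 mm (flats face x and y) at 54 to 100 mm: grip here. A yellow line on its top, from the centre to the +x flat and down that flat, marks the key's side.
- spindle_tip (a point): Centre of the spindle's lower tip, same as the spindle's origin.
- spindle_shoulder (a point): On the spindle's axis at the underside of its collar, 48 mm above the tip: this face comes to rest on the hub face.
- spindle_key (a point): Middle of the brass key, 11.5 mm from the axis on the spindle's +x side, 32.5 mm above the tip. The key is 6 mm wide (along y), runs from 18 to 47 mm above the tip, and its outer face is 13 mm from the axis.
- pulley: Aluminium pulley, 90 mm diameter, with a 45 mm steel hub standing up through it; clamped in the green vice, immovable. Origin: on the axis, 75 mm below the hub face; z up; x points from the axis through the keyway. The pulley's rim is 13 mm below the hub face; a yellow line on it is in line with the keyway.
- hub_face (a point): Centre of the bore's mouth in the hub's flat top, 110 mm above the bench; axes as the pulley. Bore 19.6 mm diameter; keyway on its +x side 8 mm wide, to 14.8 mm from the axis. With the key off the keyway the spindle enters only 18 mm, the key resting on the hub. The ejector pad lies 38 mm down; home is with the tip 48 mm down.
- ejector (a joint): Spring ejector in the bore, a brass pad. 0 m when up; grows as pressed: 0.010 m when the spindle is home (stop at 0.012). It pushes up with about 7 N at first and 12 N at home, more than the spindle's weight.
- stand: Fixed wooden block, 90 x 200 x 60 mm (x, y, z), with two 30 mm through holes 50 mm either side of its middle along y. Origin: centre of its underside. Either spindle may be in either hole, its tip 12 mm above the bench and its collar resting on the block's top.
- plain_spindle: Loose spindle of the same shape but without key and with a round blue head, 28 mm diameter; it stays in the stand. Origin at its lower tip.
Not all that is in view belongs to the job. What is shaped like the spindle but red is not meant. There is more than one size of the stand; the job needs the larger.

How it is judged:
By the outcome, as a careful person would: the job done as asked, in the order asked, and still so for the second after the job is handed in, while the arm keeps its last pose, push and grip.
It also fails if it takes over 48 s, if anything falls off the work surface, if the arm or the gripper's body presses on something with over 40 N, if the wrist force passes 120 N, or if a joint passes its speed limit or range.

ROBOT

A 6-joint arm with a two-finger parallel gripper is mounted at the origin on the work surface. World frame = base frame: x ahead of the robot, y to its left, z up, the work surface at z = 0. Lengths are in mm, angles in rad, forces in N, time in s.
With the tool pointing down it reaches from about 300 to 775 mm from the base axis. Payload 14.6 kg.
Tool frame: the origin (TCP) lies at the very end of the fingers, on their centre line; the grasp point (between the pads) lies 19 mm behind it; z points along the fingers, y is the line along which they close (so a half turn about z gives the same grasp; the last joint's range is limited). The gripper opens to 94 mm and grips with 3 to 60 N. Pads are 16 mm wide; open, the fingers measure 119 mm over their backs; the gripper's body (75 mm by 177 mm) begins 78 mm behind the grasp point.
Start: joints at [1.259, 0.3, 1.521, -0, 1.321, -0.067], TCP at [133.297, 533.593, 205.446] pointing down, gripper open.
Joint ranges: [-3.03, 3.03], [-0.79, 2.21], [0.23, 2.52], [-1.04, 4.18], [0, 3.07], [-2.55, 2.55]. Speed limits (rad/s): [2.22, 2.22, 2.57, 3.14, 3.14, 3.14].

INTERFACE

Orientations are given as a 3x3 rotation matrix whose columns are the frame's x, y, z axes.
In Python, from station import get_state, snapshot, close_job gives the robot as it stands. The module is installed in compiled form; this text tells all that it offers.
- The arm moves only by the shell command python3 -m creep 'ROWS' [FORCE]. ROWS is JSON, a list of rows, each an object of numbers: "tx", "ty", "tz": the shift along the tool's x, y, z each as a share of 0.6 m, from -1 to 1; "ax", "ay", "az": the turn, a rotation vector about the tool's x, y, z each as a share of 45 degrees, from -1 to 1; "gripper": the gripper command: -1 is shut, 1 is fully open, values between are in proportion. A call has 1 to 20 rows; each row is the pose to reach, as a shift and turn from the pose commanded when the call began, along the tool's axes at that moment; what a row does not reach only later rows make up. A row lasts 1/8 s, in which the tool goes at most 62.5 mm and 10.7 degrees, less where a joint would pass 70% of its speed; a pose out of reach is approached as far as the arm can. A call with a number of a shift or a turn outside -1 to 1 is refused whole. A call with a gripper value outside its range is refused whole. The fingers move at their own pace and stop on an object; FORCE is the grip in N (left out, the last holds). Time passes only in rows, so rows that repeat a pose let the fingers close. It gives the time, the measured TCP pose, the force, the opening and the grip force at its end, in the units of the state.
- get_state(): the state, without advancing time (a new reading comes with each control period).
- snapshot(name): name is "scene" or "top" or "wrist"; returns a dict with "pixels" (480x640x3 uint8, red, green, blue), "depth" (480x640 float32, mm along the optical axis (not along the pixel's ray), 0 where there is no reading), "K" (3x3 intrinsics, pixels), "R" (3x3) and "t" (3): a world point X has camera coordinates R X + t. Camera axes: x right, y down, z forward; pixel columns grow to the right and rows downward; lengths in mm; the calibration is good to about 2 mm. A picture is of the moment at which its call begins.
- close_job(): hands the job in; it is judged then, once.
The state is a dict: "time_s": time; "joints": joint angles; "joint_velocities": joint speeds; "joint_torque": joint torques, N m; "position": TCP position; "tcp_rot": TCP orientation; "contact_force": force on the tool from outside, world axes, zero at the start; "torque": the same for the moment, N m; "finger_gap": finger opening in mm; "grasp_force": force on a finger pad.
Only numpy, scipy, OpenCV 4.12 (cv2) and the standard library are available. Lean on these libraries where they do the work, as an engineer would, in place of code of your own. Each camera call takes 0.05 s, during which the arm holds its last target. There are 200 camera calls.

## Working session

There is one attempt and no reset: what is moved stays moved. The work goes in short steps, Python scripts to look and compute and a shell command to move; the robot and the scene stay as the last step left them, time stands still between calls to the robot, and variables do not carry over. Pictures are saved under pics/ and viewed, at most 10 in all, crops included, and the job is handed in when it is done.

```bash
mkdir -p pics; python3 - <<'E'
from station import *
import cv2,numpy as np
s=get_state();print(s)
ims=[]
for n in("scene","top"):
    d=snapshot(n);np.savez(n,**d);cv2.imwrite(f"pics/{n}.png",d["pixels"][:,:,::-1]);print(n,d["K"],d["R"],d["t"])
E
```

```text
{'time_s': 0.0, 'joints': array([ 1.25941253e+00,  3.00460547e-01,  1.52160140e+00,  2.22602255e-05,
        1.32069189e+00, -6.65613525e-02]), 'joint_velocities': array([ 0.00029267, -0.000402  ,  0.00023533, -0.00031634,  0.00010064,
       -0.00092718]), 'joint_torque': array([ 3.82828721e-04, -5.31811309e+01, -3.52726436e+01,  7.08091585e-02,
        2.45242351e-02, -7.36947868e-05]), 'position': array([133.20519883, 533.3484625 , 204.88352237]), 'tcp_rot': array([[-9.70179019e-01,  2.42389211e-01, -3.76289182e-04],
       [ 2.42389483e-01,  9.70178402e-01, -1.09873422e-03],
       [ 9.87463173e-05, -1.15717742e-03, -9.99999326e-01]]), 'contact_force': array([ 0.2141095 , -0.51938446, -0.88706029]), 'torque': array([0.01474365, 0.02176764, 0.05640815]), 'grasp_force': 0.0, 'finger_gap': 93.7430430480165}
scene [[518.32911816   0.         314.236335  ]
 [  0.         518.32911816 239.56414338]
 [  0.           0.           1.        ]] [[-0.37787259  0.92565807  0.01922086]
 [ 0.70937254  0.30279659 -0.63647845]
 [-0.59498143 -0.22687301 -0.77105495]] [  66.03751881 -323.01129665 1452.41356872]
top [[545.21858637   0.         316.51219851]
 [  0.         545.21858637 225.21635202]
 [  0.           0.           1.        ]] [[-0.00507854 -0.99955159 -0.02950983]
 [-0.99885241  0.00647599 -0.04745449]
 [ 0.04762432  0.02923497 -0.9984374 ]] [ 152.73637849  492.66385345 1251.96189112]
```

View pics/top.png

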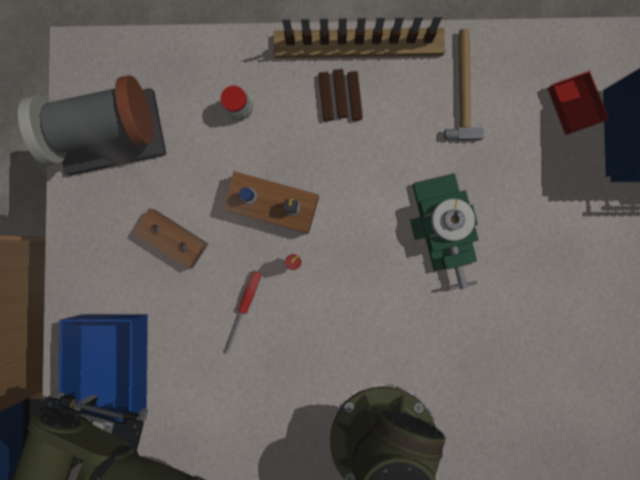

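View pics/scene.png

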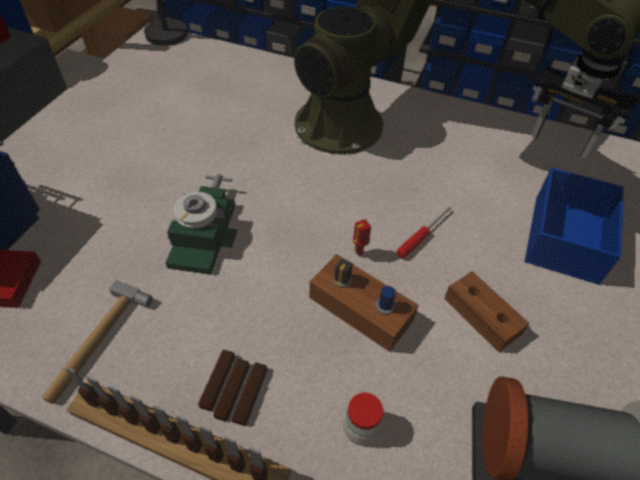

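The top view shows the large stand with the blue head at (247,194) and the keyed head at (291,206). The pulley is at (454,218), with a yellow mark near (457,203). A red decoy stands at (293,262). Next I'll look closer.

```bash
cat > h.py <<'E'
import numpy as np,cv2
def ray(d,u,v,z):
    r=d["R"].T@np.linalg.solve(d["K"],[u,v,1.]);c=-d["R"].T@d["t"]
    return c+r*(z-c[2])/r[2]
def load(n): return dict(np.load(n+".npz"))
E
python3 - <<'E'
from h import *
d=load("top");p=d["pixels"]
a=cv2.resize(p[180:230,265:320],None,fx=7,fy=7,interpolation=cv2.INTER_CUBIC)
b=cv2.resize(p[193:243,425:480],None,fx=7,fy=7,interpolation=cv2.INTER_CUBIC)
cv2.imwrite("pics/crop.png",np.hstack([a,b])[:,:,::-1])
for n,u,v,z in(("head",291,206,112),("blue",247,194,112),("hub",454,218,110)):print(n,ray(d,u,v,z))
def mask(x0,x1,y0,y1):
    h=cv2.cvtColor(p,cv2.COLOR_RGB2HSV)[y0:y1,x0:x1]
    m=(h[...,0]>18)&(h[...,0]<35)&(h[...,1]>110)
    y,x=np.nonzero(m);return x+x0,y+y0,h[m][:,2]
for r in((275,310,190,222),(435,475,195,240)):print(mask(*r))
E
```

```text
head [530.54627344 201.63540776 112.        ]
blue [557.20308655 296.58400791 112.        ]
hub [ 502.45148285 -146.09597958  110.        ]
(array([291, 292, 289, 290, 291, 292, 293, 289, 290, 291, 289, 290, 291,
       289, 290, 291, 289, 290, 291, 289, 290, 291, 290]), array([198, 198, 199, 199, 199, 199, 199, 200, 200, 200, 201, 201, 201,
       202, 202, 202, 203, 203, 203, 204, 204, 204, 205]), array([109, 105,  95, 113, 115, 103,  97,  95, 118, 114, 100, 119, 110,
       106, 120, 107, 109, 120, 104, 105, 111,  93,  91], dtype=uint8))
(array([456, 456, 456, 456, 456, 455, 455, 452, 453]), array([199, 200, 201, 202, 203, 205, 206, 219, 219]), array([105, 129, 135, 135, 136, 135, 133,  72,  70], dtype=uint8))
```

View pics/crop.png

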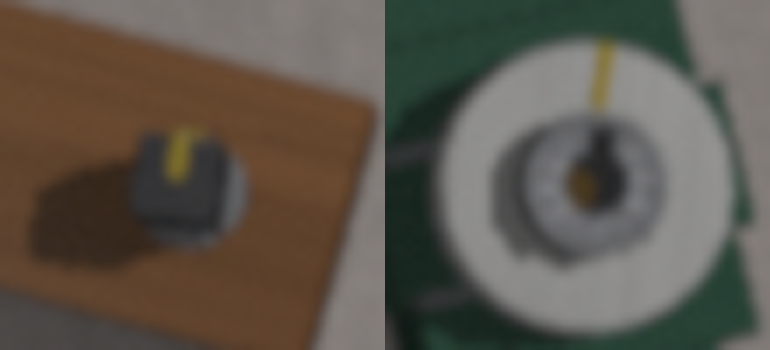

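The crops show the keyed head at about (290.5,206), its line pointing up in the image (world +x, leaning slightly right). The keyway also points up and slightly right, in line with the rim's yellow line, and the hub is at about (454,219). I'll move above the spindle and look with the wrist camera.

```bash
cat >> h.py <<'E'
def delta(s,target,yaw_y=None):
    R=s["tcp_rot"];print("t",np.round(R.T@(np.array(target)-s["position"])/600,4))
    cur=np.degrees(np.arctan2(R[1,1],R[0,1]));print("tool y yaw",round(cur,2))
    if yaw_y is not None:print("az",round(-(yaw_y-cur)/45,4))
E
python3 - <<'E'
from h import *;from station import *
d=load("top")
print(ray(d,265+177/7-.5,180+183/7-.5,112),ray(d,265+182/7-.5,180+140/7-.5,112))
a,b=ray(d,425+(600-385)/7-.5,193+108/7-.5,97),ray(d,425+(607-385)/7-.5,193+42/7-.5,97);print(a,b)
delta(get_state(),(515,201,260),85)
E
```

```text
[531.33543419 204.24681796 112.        ] [544.56601408 202.67212873 112.        ]
[ 524.9573777  -151.94790505   97.        ] [ 545.33975878 -154.43892918   97.        ]
t [-0.7516 -0.3833 -0.0914]
tool y yaw 75.97
az -0.2006
```

```bash
python3 -m creep '[{"tx":-0.75,"ty":-0.383,"tz":-0.09,"az":-0.2,"gripper":1},{"tx":-0.75,"ty":-0.383,"tz":-0.09,"az":-0.2,"gripper":1},{"tx":-0.75,"ty":-0.383,"tz":-0.09,"az":-0.2,"gripper":1},{"tx":-0.75,"ty":-0.383,"tz":-0.09,"az":-0.2,"gripper":1},{"tx":-0.75,"ty":-0.383,"tz":-0.09,"az":-0.2,"gripper":1},{"tx":-0.75,"ty":-0.383,"tz":-0.09,"az":-0.2,"gripper":1},{"tx":-0.75,"ty":-0.383,"tz":-0.09,"az":-0.2,"gripper":1},{"tx":-0.75,"ty":-0.383,"tz":-0.09,"az":-0.2,"gripper":1},{"tx":-0.75,"ty":-0.383,"tz":-0.09,"az":-0.2,"gripper":1},{"tx":-0.75,"ty":-0.383,"tz":-0.09,"az":-0.2,"gripper":1},{"tx":-0.75,"ty":-0.383,"tz":-0.09,"az":-0.2,"gripper":1},{"tx":-0.75,"ty":-0.383,"tz":-0.09,"az":-0.2,"gripper":1},{"tx":-0.75,"ty":-0.383,"tz":-0.09,"az":-0.2,"gripper":1},{"tx":-0.75,"ty":-0.383,"tz":-0.09,"az":-0.2,"gripper":1}]' 20
python3 - <<'E'
from station import *
import cv2,numpy as np
d=snapshot("wrist");np.savez("w1",**d);cv2.imwrite("pics/w1.png",d["pixels"][:,:,::-1]);print(get_state()["joints"],-d["R"].T@d["t"],d["K"][0])
E
```

```text
[ 1.25937912e+00  3.00319324e-01  1.52137360e+00 -3.33492915e-05
  1.32072637e+00 -6.66207838e-02] [ 61.43371066 551.4567397  384.67614571] [348.75082254   0.         318.37180838]$[0]: bad value
```

View pics/w1.png

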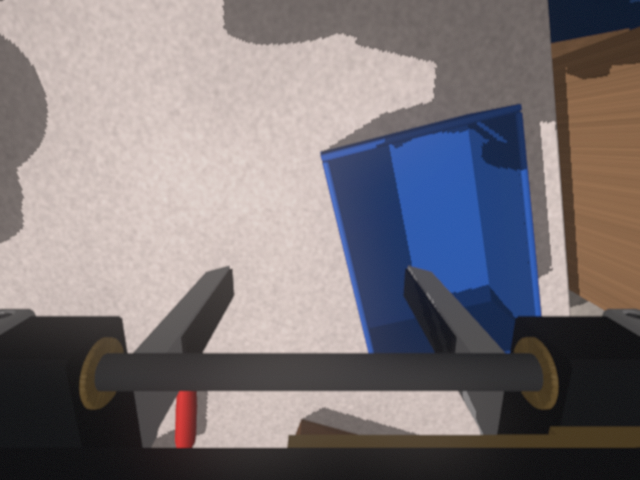

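The wrist view shows the fingertips at about (225,268) and (412,268), and no move was made. The row format probably needs every key, so I'll give them all.

```bash
python3 -m creep '[{"tx":-0.75,"ty":-0.383,"tz":-0.09,"ax":0,"ay":0,"az":-0.2,"gripper":1},{"tx":-0.75,"ty":-0.383,"tz":-0.09,"ax":0,"ay":0,"az":-0.2,"gripper":1},{"tx":-0.75,"ty":-0.383,"tz":-0.09,"ax":0,"ay":0,"az":-0.2,"gripper":1},{"tx":-0.75,"ty":-0.383,"tz":-0.09,"ax":0,"ay":0,"az":-0.2,"gripper":1},{"tx":-0.75,"ty":-0.383,"tz":-0.09,"ax":0,"ay":0,"az":-0.2,"gripper":1},{"tx":-0.75,"ty":-0.383,"tz":-0.09,"ax":0,"ay":0,"az":-0.2,"gripper":1},{"tx":-0.75,"ty":-0.383,"tz":-0.09,"ax":0,"ay":0,"az":-0.2,"gripper":1},{"tx":-0.75,"ty":-0.383,"tz":-0.09,"ax":0,"ay":0,"az":-0.2,"gripper":1},{"tx":-0.75,"ty":-0.383,"tz":-0.09,"ax":0,"ay":0,"az":-0.2,"gripper":1},{"tx":-0.75,"ty":-0.383,"tz":-0.09,"ax":0,"ay":0,"az":-0.2,"gripper":1},{"tx":-0.75,"ty":-0.383,"tz":-0.09,"ax":0,"ay":0,"az":-0.2,"gripper":1},{"tx":-0.75,"ty":-0.383,"tz":-0.09,"ax":0,"ay":0,"az":-0.2,"gripper":1},{"tx":-0.75,"ty":-0.383,"tz":-0.09,"ax":0,"ay":0,"az":-0.2,"gripper":1},{"tx":-0.75,"ty":-0.383,"tz":-0.09,"ax":0,"ay":0,"az":-0.2,"gripper":1}]' 20
```

```text
time_s: 1.9
position: [514.0, 201.9, 259.5]
tcp_rot: [[-0.996, 0.087, 0.0], [0.087, 0.996, 0.0], [-0.0, 0.0, -1.0]]
contact_force: [1.2, -0.1, -0.2]
finger_gap: 93.5
grasp_force: 0.0
```

```bash
cat > snap.py <<'E'
import sys
from station import *
import cv2,numpy as np
n=sys.argv[1];d=snapshot("wrist");np.savez(n,**d);cv2.imwrite(f"pics/{n}.png",d["pixels"][:,:,::-1]);print(get_state()["joints"].round(2),-d["R"].T@d["t"])
E
python3 snap.py w2
```

```text
[ 0.31  0.27  1.43  0.    1.44 -1.18] [440.21808427 208.27688699 439.22659393]
```

View pics/w2.png

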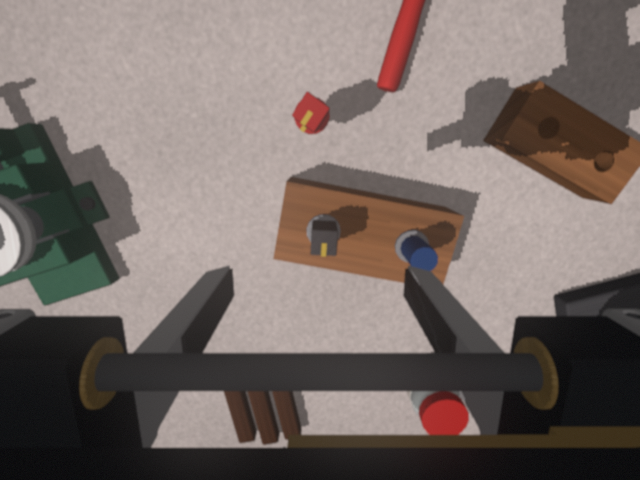

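The wrist view shows the keyed head at about (324,240) with its yellow line at (324,250), the blue head at (424,256), and the pulley at the left edge. I'll fit the head's top face using depth.

```bash
cat >> h.py <<'E'
def world(d):
    v,u=np.mgrid[0:480,0:640];z=d["depth"]
    c=np.stack([(u-d["K"][0,2])/d["K"][0,0]*z,(v-d["K"][1,2])/d["K"][1,1]*z,z],-1)-d["t"]
    W=c@d["R"];W[z==0]=np.nan;return W
def yellow(p):
    h=cv2.cvtColor(p,cv2.COLOR_RGB2HSV);return (h[...,0]>18)&(h[...,0]<35)&(h[...,1]>110)&(h[...,2]>60)
E
python3 - <<'E'
from h import *
d=load("w2");W=world(d);p=d["pixels"]
roi=np.zeros((480,640),bool);roi[210:270,300:350]=1
m=roi&(W[...,2]>105)&(W[...,2]<119);print(m.sum(),np.median(W[m][:,2]))
P=W[m][:,:2].astype(np.float32);print("top rect",cv2.minAreaRect(P),P.mean(0))
y=yellow(p)&m;Y=W[y];print("yellow",y.sum(),Y.mean(0),Y.min(0),Y.max(0))
vx=cv2.fitLine(Y[:,:2].astype(np.float32),cv2.DIST_L2,0,.01,.01).ravel();print(vx,np.degrees(np.arctan2(vx[1],vx[0])))
v,u=np.nonzero(m);print(ray(d,u.mean(),v.mean(),112))
w=np.isfinite(W[...,2])&(abs(W[...,2]-60)<4)&(abs(W[...,0]-545)<90)&(abs(W[...,1]-250)<130)
print("stand",cv2.minAreaRect(W[w][:,:2].astype(np.float32)))
E
```

```text
716 112.67913314802905
top rect ((535.1486206054688, 205.5295867919922), (25.828540802001953, 26.5482177734375), 82.82124328613281) [534.107   205.59607]
yellow 78 [541.14177742 204.60863895 113.07303948] [534.89998407 201.701226   110.8903718 ] [548.28277285 207.60276387 114.71415226]
[ 9.9148995e-01 -1.3018334e-01  5.4114178e+02  2.0460864e+02] -7.4801865
[534.21150183 205.59464485 112.        ]
stand ((548.5020141601562, 253.99583435058594), (200.4302978515625, 90.67068481445312), 74.10063171386719)
```

```bash
python3 - <<'E'
from h import *;from station import *
delta(get_state(),(534.6,205.7,71),82.8)
E
```

```text
t [-0.0335  0.0095  0.3142]
tool y yaw 84.99
az 0.0487
```

```bash
python3 -m creep '[{"tx":-0.0335,"ty":0.0095,"tz":0.05,"ax":0,"ay":0,"az":0.049,"gripper":0.3},{"tx":-0.0335,"ty":0.0095,"tz":0.12,"ax":0,"ay":0,"az":0.049,"gripper":0.3},{"tx":-0.0335,"ty":0.0095,"tz":0.18,"ax":0,"ay":0,"az":0.049,"gripper":0.3},{"tx":-0.0335,"ty":0.0095,"tz":0.22,"ax":0,"ay":0,"az":0.049,"gripper":0.3},{"tx":-0.0335,"ty":0.0095,"tz":0.25,"ax":0,"ay":0,"az":0.049,"gripper":0.3},{"tx":-0.0335,"ty":0.0095,"tz":0.28,"ax":0,"ay":0,"az":0.049,"gripper":0.3},{"tx":-0.0335,"ty":0.0095,"tz":0.314,"ax":0,"ay":0,"az":0.049,"gripper":0.3},{"tx":-0.0335,"ty":0.0095,"tz":0.314,"ax":0,"ay":0,"az":0.049,"gripper":0.3},{"tx":-0.0335,"ty":0.0095,"tz":0.314,"ax":0,"ay":0,"az":0.049,"gripper":-1},{"tx":-0.0335,"ty":0.0095,"tz":0.314,"ax":0,"ay":0,"az":0.049,"gripper":-1},{"tx":-0.0335,"ty":0.0095,"tz":0.314,"ax":0,"ay":0,"az":0.049,"gripper":-1},{"tx":-0.0335,"ty":0.0095,"tz":0.314,"ax":0,"ay":0,"az":0.049,"gripper":-1},{"tx":-0.0335,"ty":0.0095,"tz":0.314,"ax":0,"ay":0,"az":0.049,"gripper":-1},{"tx":-0.0335,"ty":0.0095,"tz":0.314,"ax":0,"ay":0,"az":0.049,"gripper":-1}]' 50
```

```text
time_s: 3.7
position: [534.9, 205.5, 71.4]
tcp_rot: [[-0.992, 0.126, 0.0], [0.126, 0.992, 0.0], [-0.0, 0.0, -1.0]]
contact_force: [-0.8, 0.5, 4.6]
finger_gap: 25.5
grasp_force: 50.0
```

```bash
python3 - <<'E'
from h import *;from station import *
delta(get_state(),(572,-148,240),83)
E
python3 -m creep '[{"tx":0,"ty":0,"tz":-0.03,"ax":0,"ay":0,"az":0,"gripper":-1},{"tx":0,"ty":0,"tz":-0.1,"ax":0,"ay":0,"az":0,"gripper":-1},{"tx":0,"ty":0,"tz":-0.2,"ax":0,"ay":0,"az":0,"gripper":-1},{"tx":0,"ty":0,"tz":-0.28,"ax":0,"ay":0,"az":0,"gripper":-1},{"tx":0,"ty":0,"tz":-0.28,"ax":0,"ay":0,"az":0,"gripper":-1},{"tx":0,"ty":0,"tz":-0.28,"ax":0,"ay":0,"az":0,"gripper":-1}]'
```

```text
t [-0.1357 -0.5767 -0.2811]
tool y yaw 82.77
az -0.0051
time_s: 4.45
position: [534.2, 205.3, 238.1]
tcp_rot: [[-0.992, 0.126, -0.002], [0.126, 0.992, -0.0], [0.002, -0.001, -1.0]]
contact_force: [0.1, 0.2, -4.3]
finger_gap: 25.4
grasp_force: 50.0
```

```bash
python3 -m creep '[{"tx":-0.136,"ty":-0.576,"tz":0,"ax":0,"ay":0,"az":0,"gripper":-1},{"tx":-0.136,"ty":-0.576,"tz":0,"ax":0,"ay":0,"az":0,"gripper":-1},{"tx":-0.136,"ty":-0.576,"tz":0,"ax":0,"ay":0,"az":0,"gripper":-1},{"tx":-0.136,"ty":-0.576,"tz":0,"ax":0,"ay":0,"az":0,"gripper":-1},{"tx":-0.136,"ty":-0.576,"tz":0,"ax":0,"ay":0,"az":0,"gripper":-1},{"tx":-0.136,"ty":-0.576,"tz":0,"ax":0,"ay":0,"az":0,"gripper":-1},{"tx":-0.136,"ty":-0.576,"tz":0,"ax":0,"ay":0,"az":0,"gripper":-1},{"tx":-0.136,"ty":-0.576,"tz":0,"ax":0,"ay":0,"az":0,"gripper":-1},{"tx":-0.136,"ty":-0.576,"tz":0,"ax":0,"ay":0,"az":0,"gripper":-1},{"tx":-0.136,"ty":-0.576,"tz":0,"ax":0,"ay":0,"az":0,"gripper":-1},{"tx":-0.136,"ty":-0.576,"tz":0,"ax":0,"ay":0,"az":0,"gripper":-1},{"tx":-0.136,"ty":-0.576,"tz":0,"ax":0,"ay":0,"az":0,"gripper":-1}]'; python3 snap.py w3
```

```text
time_s: 5.95
position: [572.2, -147.4, 239.1]
tcp_rot: [[-0.992, 0.126, 0.0], [0.126, 0.992, -0.0], [-0.0, 0.0, -1.0]]
contact_force: [-0.5, 0.4, -3.5]
finger_gap: 25.6
grasp_force: 50.0
[-0.31  0.37  1.35 -0.    1.42 -1.76] [ 498.69465847 -138.1363726   418.81919598]
```

View pics/w3.png

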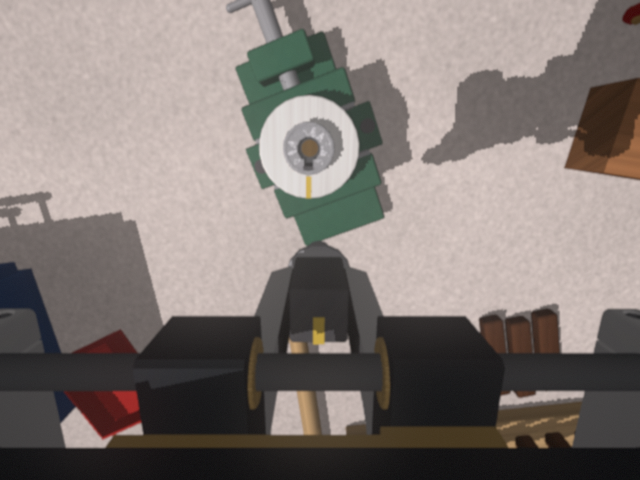

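The wrist view shows the hub centre at about (309,148), the keyway line at (309,187), and the held spindle with its collar edge at (318,245). I'll fit the hub and the line.

```bash
python3 - <<'E'
from h import *;from station import *
d=load("w3");W=world(d);p=d["pixels"]
roi=np.zeros((480,640),bool);roi[80:210,245:375]=1
for nm,z in(("hub",110),("rim",97)):
    m=roi&(abs(W[...,2]-z)<5)
    P=W[m][:,:2].astype(np.float32);print(nm,m.sum(),np.median(W[m][:,2]),cv2.minEnclosingCircle(P))
hsv=cv2.cvtColor(p,cv2.COLOR_RGB2HSV)
w=(roi&(hsv[...,1]<60)&(hsv[...,2]>120)).astype(np.uint8)
c=max(cv2.findContours(w,0,1)[0],key=cv2.contourArea);e=cv2.fitEllipse(cv2.convexHull(c));print("ell",e,ray(d,*e[0],97))
y=yellow(p)&roi&(np.mgrid[0:480,0:640][0]>165);v,u=np.nonzero(y);print(u.min(),u.max(),v.min(),v.max())
Q=np.array([ray(d,a,b,97)[:2] for a,b in zip(u,v)],np.float32)
l=cv2.fitLine(Q,cv2.DIST_L2,0,.01,.01).ravel();print("line",l,np.degrees(np.arctan(l[1]/l[0])))
v2=l[2:]-ray(d,*e[0],97)[:2];print("centre->line yaw",np.degrees(np.arctan2(v2[1],v2[0])))
# bore: brass/dark ; held head
mh=np.zeros((480,640),bool);mh[240:350,285:355]=1
m=mh&(W[...,2]>262)&(W[...,2]<295)
if m.sum(): print("head",m.sum(),np.median(W[m][:,2]),cv2.minAreaRect(W[m][:,:2].astype(np.float32)))
yy=yellow(p)&mh;Y=W[yy];print(Y.min(0),Y.max(0));vx=cv2.fitLine(Y[:,:2].astype(np.float32),cv2.DIST_L2,0,.01,.01).ravel();print("key yaw",np.degrees(np.arctan(vx[1]/vx[0])),vx)
delta(get_state(),(0,0,0))
E
```

```text
hub 1679 110.26902707829976 ((502.8869934082031, -147.3793487548828), 22.396242141723633)
rim 5885 97.59416419625036 ((502.8116760253906, -147.2891082763672), 45.04591751098633)
ell ((289.4911193847656, 153.99118041992188), (110.24580383300781, 145.44610595703125), 66.52982330322266) [ 505.33865291 -165.08047859   97.        ]
307 310 177 197
line [ 9.8795569e-01 -1.5473716e-01  5.3643042e+02 -1.5209445e+02] -8.901552
centre->line yaw 22.668717884145703
head 4520 280.18028497821666 ((571.9674682617188, -146.94244384765625), (33.12605285644531, 27.384899139404297), 81.1985092163086)
[nan nan nan] [nan nan nan]
key yaw nan [nan nan nan nan]
t [0.977  0.1241 0.3984]
tool y yaw 82.78
```

```bash
python3 - <<'E'
from h import *;from station import *
delta(get_state(),(503,-147.4,183),81.9)
E
```

```text
t [ 0.1144 -0.0143  0.0935]
tool y yaw 82.78
az 0.0196
```

```bash
python3 -m creep '[{"tx":0.114,"ty":-0.0145,"tz":0,"ax":0,"ay":0,"az":0.02,"gripper":-1},{"tx":0.114,"ty":-0.0145,"tz":0,"ax":0,"ay":0,"az":0.02,"gripper":-1},{"tx":0.114,"ty":-0.0145,"tz":0.05,"ax":0,"ay":0,"az":0.02,"gripper":-1},{"tx":0.114,"ty":-0.0145,"tz":0.0935,"ax":0,"ay":0,"az":0.02,"gripper":-1},{"tx":0.114,"ty":-0.0145,"tz":0.0935,"ax":0,"ay":0,"az":0.02,"gripper":-1},{"tx":0.114,"ty":-0.0145,"tz":0.0935,"ax":0,"ay":0,"az":0.02,"gripper":-1}]'
python3 - <<'E'
from h import *;from station import *
delta(get_state(),(503,-147.4,158),81.9)
E
```

```text
time_s: 6.75
position: [503.9, -147.9, 184.3]
tcp_rot: [[-0.99, 0.141, 0.002], [0.141, 0.99, -0.001], [-0.002, -0.0, -1.0]]
contact_force: [-0.5, 0.3, -3.2]
finger_gap: 25.9
grasp_force: 50.0
t [0.0017 0.0005 0.0438]
tool y yaw 81.87
az -0.0006
```

```bash
python3 -m creep '[{"tx":0,"ty":0,"tz":0.01,"ax":0,"ay":0,"az":0,"gripper":-1},{"tx":0,"ty":0,"tz":0.02,"ax":0,"ay":0,"az":0,"gripper":-1},{"tx":0,"ty":0,"tz":0.03,"ax":0,"ay":0,"az":0,"gripper":-1},{"tx":0,"ty":0,"tz":0.042,"ax":0,"ay":0,"az":0,"gripper":-1},{"tx":0,"ty":0,"tz":0.042,"ax":0,"ay":0,"az":0,"gripper":-1},{"tx":0,"ty":0,"tz":0.042,"ax":0,"ay":0,"az":0,"gripper":-1}]'
```

```text
time_s: 7.5
position: [503.3, -147.7, 157.9]
tcp_rot: [[-0.99, 0.141, 0.0], [0.141, 0.99, -0.0], [-0.0, -0.0, -1.0]]
contact_force: [0.2, -0.5, -3.6]
finger_gap: 25.8
grasp_force: 50.0
```

No lateral load, so the nose is in the bore. I'll continue past the key-contact depth to TCP z of about 147.

```bash
python3 -m creep '[{"tx":0,"ty":0,"tz":0.005,"ax":0,"ay":0,"az":0,"gripper":-1},{"tx":0,"ty":0,"tz":0.009,"ax":0,"ay":0,"az":0,"gripper":-1},{"tx":0,"ty":0,"tz":0.013,"ax":0,"ay":0,"az":0,"gripper":-1},{"tx":0,"ty":0,"tz":0.017,"ax":0,"ay":0,"az":0,"gripper":-1},{"tx":0,"ty":0,"tz":0.017,"ax":0,"ay":0,"az":0,"gripper":-1}]'
```

```text
time_s: 8.12
position: [503.1, -147.6, 147.4]
tcp_rot: [[-0.99, 0.141, -0.0], [0.141, 0.99, 0.0], [0.0, 0.0, -1.0]]
contact_force: [0.4, 0.4, -3.1]
finger_gap: 25.8
grasp_force: 50.0
```

The force is unchanged at 22 mm deep, so the key is in the keyway. I'll raise the grip to 60 N and go on to the spring and home.

```bash
python3 -m creep '[{"tx":0,"ty":0,"tz":0.006,"ax":0,"ay":0,"az":0,"gripper":-1},{"tx":0,"ty":0,"tz":0.012,"ax":0,"ay":0,"az":0,"gripper":-1},{"tx":0,"ty":0,"tz":0.018,"ax":0,"ay":0,"az":0,"gripper":-1},{"tx":0,"ty":0,"tz":0.024,"ax":0,"ay":0,"az":0,"gripper":-1},{"tx":0,"ty":0,"tz":0.03,"ax":0,"ay":0,"az":0,"gripper":-1},{"tx":0,"ty":0,"tz":0.035,"ax":0,"ay":0,"az":0,"gripper":-1},{"tx":0,"ty":0,"tz":0.035,"ax":0,"ay":0,"az":0,"gripper":-1},{"tx":0,"ty":0,"tz":0.035,"ax":0,"ay":0,"az":0,"gripper":-1}]' 60
```

```text
time_s: 9.12
position: [503.3, -147.7, 127.0]
tcp_rot: [[-0.99, 0.141, 0.0], [0.141, 0.99, -0.0], [-0.0, -0.0, -1.0]]
contact_force: [-2.5, 1.7, 5.3]
finger_gap: 25.7
grasp_force: 60.0
```

```bash
python3 -m creep '[{"tx":0,"ty":0,"tz":0.003,"ax":0,"ay":0,"az":0,"gripper":-1},{"tx":0,"ty":0,"tz":0.006,"ax":0,"ay":0,"az":0,"gripper":-1},{"tx":0,"ty":0,"tz":0.009,"ax":0,"ay":0,"az":0,"gripper":-1},{"tx":0,"ty":0,"tz":0.0105,"ax":0,"ay":0,"az":0,"gripper":-1},{"tx":0,"ty":0,"tz":0.0105,"ax":0,"ay":0,"az":0,"gripper":-1},{"tx":0,"ty":0,"tz":0.0105,"ax":0,"ay":0,"az":0,"gripper":-1}]'
```

```text
time_s: 9.88
position: [503.4, -147.7, 121.2]
tcp_rot: [[-0.99, 0.141, 0.001], [0.141, 0.99, -0.0], [-0.001, -0.0, -1.0]]
contact_force: [-4.7, 2.8, 12.1]
finger_gap: 25.8
grasp_force: 60.0
```

```bash
python3 -m creep '[{"tx":0,"ty":0,"tz":0.001,"ax":0,"ay":0,"az":0,"gripper":-1},{"tx":0,"ty":0,"tz":0.002,"ax":0,"ay":0,"az":0,"gripper":-1},{"tx":0,"ty":0,"tz":0.002,"ax":0,"ay":0,"az":0,"gripper":-1},{"tx":0,"ty":0,"tz":0.002,"ax":0,"ay":0,"az":0,"gripper":-1}]'
```

```text
time_s: 10.38
position: [503.5, -147.7, 121.1]
tcp_rot: [[-0.99, 0.141, 0.001], [0.141, 0.99, -0.001], [-0.002, -0.0, -1.0]]
contact_force: [-10.3, 3.9, 24.0]
finger_gap: 25.5
grasp_force: 60.0
```

It stopped at 121.1 with the force rising, so the collar is on the hub. I'll ease the sideways load a little and check by camera.

```bash
python3 -m creep '[{"tx":0.0008,"ty":0.0002,"tz":0.0003,"ax":0,"ay":0,"az":0,"gripper":-1},{"tx":0.0008,"ty":0.0002,"tz":0.0003,"ax":0,"ay":0,"az":0,"gripper":-1},{"tx":0.0008,"ty":0.0002,"tz":0.0003,"ax":0,"ay":0,"az":0,"gripper":-1},{"tx":0.0008,"ty":0.0002,"tz":0.0003,"ax":0,"ay":0,"az":0,"gripper":-1}]'
python3 - <<'E'
from h import *;from station import *
d=snapshot("scene");W=world(d)
cv2.imwrite("pics/s2.png",cv2.resize(d["pixels"][120:280,130:280],None,fx=3.5,fy=3.5,interpolation=cv2.INTER_CUBIC)[:,:,::-1])
d=snapshot("wrist");W=world(d);roi=np.zeros((480,640),bool);roi[240:350,285:355]=1
z=W[roi][:,2];h=z[(z>155)&(z<170)];c=z[(z>105)&(z<125)];print(len(h),np.nanmedian(h),len(c),np.nanmedian(c))
E
```

```text
time_s: 10.88
position: [503.4, -147.7, 121.1]
tcp_rot: [[-0.99, 0.141, 0.002], [0.141, 0.99, -0.001], [-0.003, -0.001, -1.0]]
contact_force: [-6.9, 3.0, 22.9]
finger_gap: 25.6
grasp_force: 60.0
3770 162.3657959009454 1474 114.52409441314039
```

View pics/s2.png

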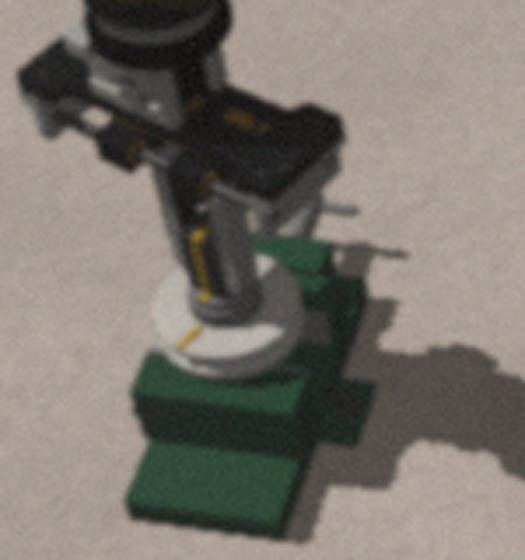

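The picture shows the collar on the hub with the head's line in line with the rim line at (190,337). Depth puts the head top at 162.4 mm, against 162 when home. I'll hand it in.

```bash
python3 -c "
from station import *
print(get_state()['contact_force']);print(close_job())"
```

```text
[-8.27638907  2.29584439 23.1586584 ]
the job is handed in; nothing more can be done
None
```

The keyed spindle is in the pulley hub with its key in the keyway and its collar home on the hub face. I handed the job in at about 11 s, still gripping it at 60 N and pressing it down (about 23 N at the wrist); the blue-headed spindle was left in the stand.

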